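# Switch on the photometer and index its cuvette turntable to the third stop

### The arm

A 6-joint arm with a two-finger parallel gripper is mounted at the origin on a cart in front of the work surface, level with it; the furniture and walls round the work are solid. World frame = base frame: x ahead of the robot, y to its left, z up, the work surface at z = 0. Lengths are in m, angles in degrees, forces in N, time in s.
With the tool pointing down it reaches from about 0.375 to 0.925 m from the base axis. Payload 5.7 kg.
Tool frame: the origin (TCP) lies on the centre line of the jaws, within the pads' length; the fingertips stand arm.finger_overhang ahead of it and the grasp point (between the pads) lies 11 mm behind it (arm.finger_overhang is the distance from the TCP to the fingertips, in m); z points along the fingers, y is the line along which they close (so a half turn about z gives the same grasp; the last joint's range is limited). The gripper opens to 85 mm and grips with 20 to 120 N. Pads are 22 mm wide; open, the fingers measure 114 mm over their backs; the gripper's body (76 mm by 85 mm) begins 54 mm behind the grasp point. The pads swing forward as they close: fully open they stand 13 mm farther back than shut.
Start: joints at [-72.313, 20.558, 86.54, -0, 72.909, -6.595], TCP at [0.247, -0.547, 0.239] pointing down, gripper open.
Joint ranges: [-170.27, 170.27], [-57.76, 135], [12.27, 136.19], [-55.21, 235.2], [11.17, 155.16], [-170.74, 170.74]. Speed limits (degrees/s): [136.94, 136.94, 180, 180, 180, 180].

### API

Orientations are given as [roll, pitch, yaw] about the fixed x, y, z axes, in that order (R = Rz(yaw) Ry(pitch) Rx(roll)).
In Python, from rig import status, cams, workorder, arm gives the robot as it stands.
- The arm moves only by the tool jog_arm, never from a script. Its argument "series" is one flat list of numbers, 6 for each row, row after row: the shift along the tool's x, y, z in m, then the turn, a rotation vector about the tool's x, y, z in rad. In form: [dx, dy, dz, wx, wy, wz, dx, dy, dz, wx, wy, wz, ...]. A call has exactly 8 rows; each row is the pose to reach, as a shift and turn from the pose commanded when the call began, along the tool's axes at that moment; what a row does not reach only later rows make up. A row lasts 1/10 s, in which the tool goes at most 50 mm and 8.59 degrees, less where a joint would pass 70% of its speed; a pose out of reach is approached as far as the arm can. A call with a gripper value outside its range is refused whole. "hand" is the finger opening in m, from 0 to 0.0854, set as the call begins (left out, the last holds). The fingers move at their own pace and stop on an object; "grip_force" is the grip in N (left out, the last holds). Time passes only in rows, so rows that repeat a pose let the fingers close, or fill a call up. It gives the time, the measured TCP pose, the force, the opening and the grip force at its end, in the units of the state.
- status.state(): the state, without advancing time (a new reading comes with each control period).
- cams.grab_frame(name): name is "scene" or "top" or "wrist"; returns the picture (480x640x3 uint8, red, green, blue); there is no depth.
- cams.get_calibration(name): a dict with "fx", "fy", "cx", "cy" (pixels), "R" (3x3) and "t" (3): a world point X has camera coordinates R X + t. Camera axes: x right, y down, z forward; pixel columns grow to the right and rows downward; lengths in m; the calibration is good to about 2 mm. The wrist camera is an equidistant fisheye: a pixel r from the principal point sees the ray r / f radians off the axis. A picture is of the moment at which its call begins: read the wrist's pose just before it. get_calibration takes no time and is no camera call; for the wrist camera it gives the pose at the moment of the call.
- workorder.hand_in(): hands the job in; it is judged then, once.
The state is a dict: "time_s": time; "q": joint angles; "qvel": joint speeds; "joint_torque": joint torques, N m; "position": TCP position; "tcp_rot": TCP orientation; "contact_force": force on the tool from outside, world axes, zero at the start; "ft_torque": the same for the moment, N m; "width": finger opening in m; "grip_force": force on a finger pad.
Only numpy, scipy, OpenCV 4.12 (cv2) and the standard library are available. Lean on these libraries where they do the work, as an engineer would, in place of code of your own. Each camera call takes 0.05 s, during which the arm holds its last target. There are 200 camera calls.

### The job

On the white bench photometer, press the three spring keys one at a time in this order: the round key, then the square key, then the long bar key, letting each come up again before the next. Then grip the black bar knob of the cuvette turntable, turn it clockwise (seen from above) from its home position to the third click stop, without running on to the fourth, and finish while still gripping the knob and holding it at that stop. Leave the dropper bottle, the carton and the pink packet around it undisturbed.

Things in the scene. Friction and masses are not known exactly. Their poses are not given: they have to be found in the camera images.
- console: White bench photometer, 180 x 250 x 45 mm, fixed. Origin: centre of its underside; z up, front faces -x. Turntable (round metal plate, 110 mm across) at y = -50 mm; keys in a row along x at y = +76 mm. Reading gate behind the plate, at x = +68 to +86 mm, 50 mm wide, top 67 mm above the bench. Six marks round the plate show home and five stops; a pointer on the plate is at the first mark at home.
- knob (a joint): Angle of knob and turntable (rad): 0 at home, grows clockwise seen from above, to 1.963 at its end. Click stops every 22.5 degrees (0.393 rad): five after home, the third at 1.178 (67.5 degrees). Between stops the torque first resists with up to 0.12 N m, then pulls on into the next stop; released within 0.15 rad of a stop, it settles into it and stays.
- knob_grip (a point): Point on the turning axis of the bar knob at grip height: 90 mm above the bench, 12 mm below the knob's top. The upright bar is 42 mm long along this point's x and 14 mm thick across its y (the faces to grip); below it a hub, 44 mm across, top 64 mm above the bench, on the plate (top 56 mm). Axes turn with the knob; z up; pointer on the -x side; at home x is the photometer's x.
- round_key (a joint): Travel of the spring-loaded key; 0 = up, 0.006 m = fully down; it counts as pressed beyond 0.004 and springs up when released; about 1.5 N starts it and 5 N takes it fully down.
- square_key (a joint): Travel of the spring-loaded key; 0 = up, 0.006 m = fully down; it counts as pressed beyond 0.004 and springs up when released; about 1.5 N starts it and 5 N takes it fully down.
- bar_key (a joint): Travel of the spring-loaded key; 0 = up, 0.006 m = fully down; it counts as pressed beyond 0.004 and springs up when released; about 1.5 N starts it and 5 N takes it fully down.
- round_key_top (a point): Centre of the top of the round key (26 mm across), 60.5 mm above the bench when up. z is up; x and y run as the photometer's own. The three keys stand in one row along the photometer's x, 54 mm apart and in any order.
- square_key_top (a point): Centre of the top of the square key (24 x 24 mm), 60.5 mm above the bench when up. z is up; x and y run as the photometer's own. The three keys stand in one row along the photometer's x, 54 mm apart and in any order.
- bar_key_top (a point): Centre of the top of the long bar key (16 mm along x, 46 mm along y), 60.5 mm above the bench when up. z is up; x and y run as the photometer's own. The three keys stand in one row along the photometer's x, 54 mm apart and in any order.
- dropper: Bystander: small white bottle with screw cap, 29 mm across, 78 mm high, standing behind the photometer; origin under its centre, z up.
- kit_box: Bystander: carton, 49 x 68 x 53 mm, standing behind the photometer; origin under its centre, z up.
- swab_packet: Bystander: pink packet, 55 x 100 x 17 mm, lying to the right of the photometer; origin under its centre, z up.

How it is judged:
By the outcome, as a careful person would: the job done as asked, in the order asked, and still so for the second after the job is handed in, while the arm keeps its last pose, push and grip.
It also fails if it takes over 70 s, if anything falls off the work surface, if the arm or the gripper's body presses on something with over 40 N, if the wrist force passes 120 N, or if a joint passes its speed limit or range.

## Working session

There is one attempt and no reset: what is moved stays moved. The work goes in short steps, Python scripts to look and compute and a tool call to move; the robot and the scene stay as the last step left them, time stands still between calls to the robot, and variables do not carry over. Pictures are saved under pics/ and viewed, at most 10 in all, crops included, and the job is handed in when it is done.

Besides the shell and the picture viewer there is one more tool, called after "Request:" by a JSON object that holds its "method" and its "body", one argument or row to a line. jog_arm: Moves the arm, as the interface text tells. Its arguments: {"type":"object","properties":{"series":{"type":"array","items":{"type":"number"}},"hand":{"type":"number"},"grip_force":{"type":"number"}},"required":["series"]}

```bash
mkdir -p pics
python3 - <<'E'
from rig import status,cams,workorder,arm
import cv2,numpy as np
print(status.state()); print(arm.finger_overhang)
for n in("scene","top"):
    im=cams.grab_frame(n); cv2.imwrite(f"pics/{n}0.png",im[:,:,::-1]); np.save(f"pics/{n}0.npy",im)
    print(n,cams.get_calibration(n))
E
```

```text
{'time_s': 0.0, 'q': array([-7.23133850e+01,  2.05976847e+01,  8.65994605e+01,  2.15890113e-04,
        7.29058546e+01, -6.59371779e+00]), 'qvel': array([-0.05413704, -0.10420742,  0.05318666, -0.06627699,  0.00848326,
       -0.12494862]), 'joint_torque': array([ 1.99917537e-03, -5.27615726e+01, -2.78623849e+01, -1.26638674e-04,
        1.31160571e-02,  4.69330951e-05]), 'position': array([ 0.2465253, -0.5462989,  0.238453 ]), 'tcp_rot': array([-1.79897705e+02, -1.20321531e-02,  2.42802584e+01]), 'contact_force': array([1.18730108, 0.13559717, 0.03550284]), 'ft_torque': array([ 0.04167107, -0.01582121, -0.01899902]), 'grip_force': 0.0, 'width': 0.08507670114811736}
0.008
scene {'fx': 486.3326609268687, 'fy': 486.3326609268687, 'cx': 324.5107463536593, 'cy': 232.78419382173607, 'R': array([[-0.89279736, -0.45043823,  0.0042756 ],
       [-0.33831305,  0.66423075, -0.66658967],
       [ 0.29741749, -0.59657599, -0.74541259]]), 't': array([0.48011192, 0.35606176, 0.62677765])}
top {'fx': 448.3663591516859, 'fy': 448.3663591516859, 'cx': 315.13529689046754, 'cy': 238.3436244167851, 'R': array([[ 0.02242251, -0.99954024, -0.02040937],
       [-0.99431118, -0.02016967, -0.10458714],
       [ 0.10412741,  0.02263837, -0.99430628]]), 't': array([-0.16196854,  0.61165649,  0.87556867])}
```

View pics/top0.png

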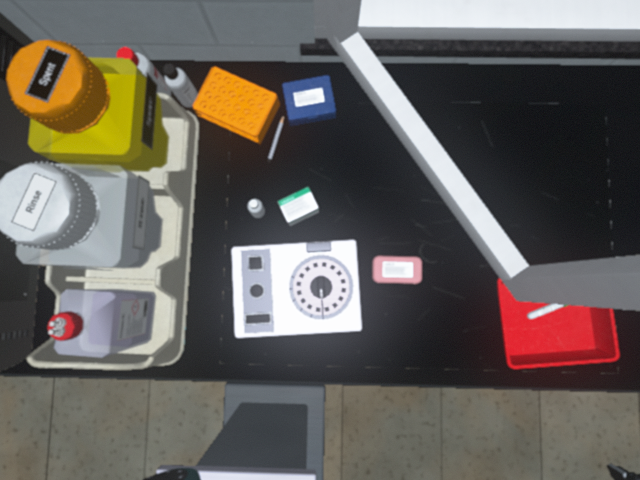

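View pics/scene0.png

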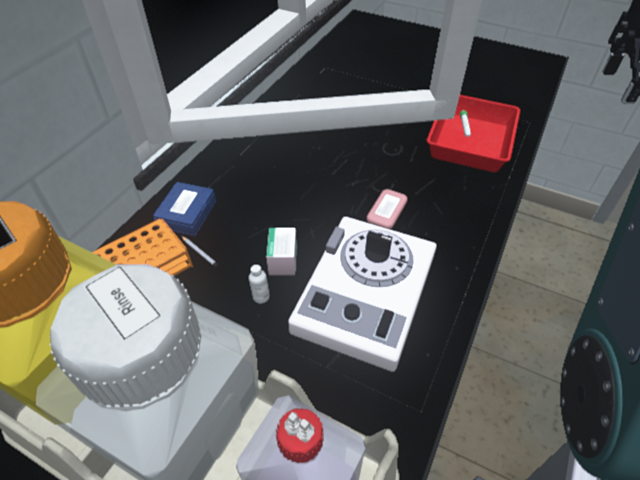

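The top view shows the photometer spanning about (232–361, 240–336). The keys are square (255,263), round (256,291) and bar (258,318), with the knob near (321,286). A white sash frame hangs overhead, corner at top (515,272) / scene (445,105). I'll measure the photometer and the frame.

```bash
cat > h.py <<'E'
import numpy as np,cv2
from rig import cams
def ray(c,u,v):
    R,t=np.array(c["R"]),np.array(c["t"]); d=R.T@np.array([(u-c["cx"])/c["fx"],(v-c["cy"])/c["fy"],1]); return -R.T@t,d/np.linalg.norm(d)
def fray(c,u,v):
    R,t=np.array(c["R"]),np.array(c["t"]); x,y=u-c["cx"],v-c["cy"]; r=np.hypot(x,y)+1e-9; a=r/c["fx"]
    return -R.T@t,R.T@np.array([np.sin(a)*x/r,np.sin(a)*y/r,np.cos(a)])
def onz(o,d,z): return o+d*(z-o[2])/d[2]
def tri(a,b):
    A=sum(np.eye(3)-np.outer(d,d) for o,d in(a,b)); B=sum((np.eye(3)-np.outer(d,d))@o for o,d in(a,b)); return np.linalg.solve(A,B)
E
python3 - <<'E'
from h import *
T=cams.get_calibration("top");S=cams.get_calibration("scene")
np.set_printoptions(precision=4,suppress=True)
for a,b in(((515,272),(445,105)),((345,38),(170,130))): print("frame",tri(ray(T,*a),ray(S,*b)))
im=np.load("pics/top0.npy"); h=cv2.cvtColor(im,cv2.COLOR_RGB2HSV)
g=cv2.cvtColor(im,cv2.COLOR_RGB2GRAY)
# console outline (white) in ROI
m=np.zeros_like(g); m[232:345,225:366]=((g>120)[232:345,225:366])*255
cs,_=cv2.findContours(m,cv2.RETR_EXTERNAL,cv2.CHAIN_APPROX_NONE); c=max(cs,key=cv2.contourArea)
r=cv2.minAreaRect(c); print(r)
P=[onz(*ray(T,*p),.045) for p in cv2.boxPoints(r)]; print(np.array(P)); print("ctr",np.mean(P,0),[np.linalg.norm(P[i]-P[i-1]) for i in range(4)])
d=np.zeros_like(g); d[245:335,238:275]=((g<75)[245:335,238:275])*255
cs,_=cv2.findContours(d,cv2.RETR_EXTERNAL,cv2.CHAIN_APPROX_NONE)
for c in cs:
    if cv2.contourArea(c)>40:
        q=cv2.minAreaRect(c); print(q,onz(*ray(T,*q[0]),.0605))
E
```

```text
frame [ 0.5372 -0.5014  0.1483]
frame [ 0.9764 -0.2002  0.1375]
((295.50347900390625, 288.5586242675781), (92.66334533691406, 128.2489013671875), 86.633544921875)
[[ 0.5945  0.0225  0.045 ]
 [ 0.6147 -0.2319  0.045 ]
 [ 0.4344 -0.2447  0.045 ]
 [ 0.4138  0.0041  0.045 ]]
ctr [ 0.5144 -0.1125  0.045 ] [np.float64(0.1815763208036038), np.float64(0.25518532692043244), np.float64(0.18081319403884402), np.float64(0.24969989764764272)]
```

The photometer is at about (0.514, −0.1125), yaw about 4.8°, and its measured size matches. The frame is well clear of a straight path. I'll move above the keys.

Request:
{"method": "jog_arm", "body": {
  "series": [0.028,-0.022,0,0,0,0,0.07,-0.055,0,0,0,0,0.112,-0.088,0,0,0,0,0.154,-0.122,0,0,0,0,0.196,-0.155,0,0,0,0,0.224,-0.178,0,0,0,0,0.224,-0.178,0,0,0,0,0.224,-0.178,0,0,0,0],
  "hand": 0,
  "grip_force": 20
}}

```text
time_s: 0.9
position: [0.378, -0.2914, 0.2392]
tcp_rot: [-180.0, 0.0, 24.5]
contact_force: [-1.2, 0.3, 0.5]
width: -0.0001
grip_force: 0.0
```

Request:
{"method": "jog_arm", "body": {
  "series": [0.028,-0.022,0,0,0,0.05,0.07,-0.055,0,0,0,0.12,0.112,-0.088,0,0,0,0.2,0.154,-0.122,0,0,0,0.28,0.196,-0.155,0,0,0,0.34,0.224,-0.178,0,0,0,0.34,0.224,-0.178,0,0,0,0.34,0.224,-0.178,0,0,0,0.34]
}}

```text
time_s: 1.7
position: [0.5091, -0.0387, 0.239]
tcp_rot: [180.0, 0.0, 4.9]
contact_force: [-0.8, -0.3, 0.1]
width: 0.0001
grip_force: 0.0
```

Run:
```python
from rig import status
from h import *
np.set_printoptions(precision=4,suppress=True)
s=status.state(); print({k:s[k] for k in("time_s","q","position","tcp_rot","contact_force","width")})
c=cams.get_calibration("wrist"); im=cams.grab_frame("wrist"); np.save("pics/w1.npy",im); np.save("pics/w1c.npy",c,allow_pickle=True); cv2.imwrite("pics/w1.png",im[:,:,::-1]); print(c)
```

```text
{'time_s': 1.7, 'q': array([-12.0739,  13.2243,  97.3963,  -0.0466,  69.4058,  73.0578]), 'position': array([ 0.5091, -0.0387,  0.239 ]), 'tcp_rot': array([179.966 ,   0.038 ,   4.8848]), 'contact_force': array([-0.8237, -0.3064,  0.1002]), 'width': 7.776436003934177e-05}
{'fx': 371.64829954431775, 'fy': 371.64829954431775, 'cx': 325.0646764966174, 'cy': 244.13812106311875, 'R': array([[ 0.0853, -0.9964,  0.0006],
       [-0.9575, -0.0818,  0.2767],
       [-0.2756, -0.0242, -0.961 ]]), 't': array([-0.0821,  0.4492,  0.5188])}
```

View pics/w1.png

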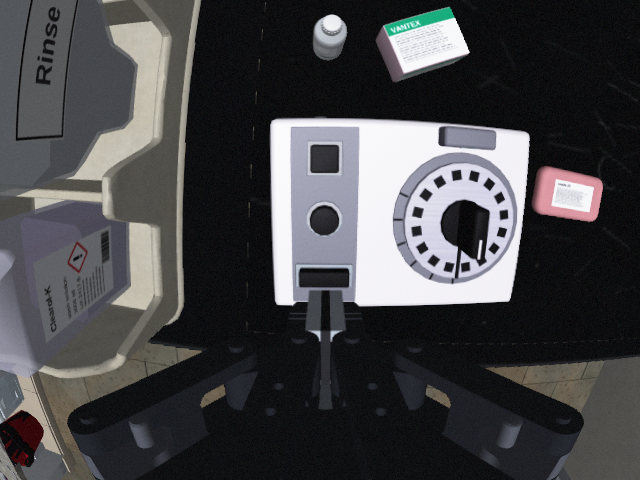

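The wrist view shows square (325,158), round (324,219) and bar (324,277), with the knob hub at (463,225) and the pointer toward the front at (457,275). The stop marks run clockwise from it.

Run:
```python
from h import *
np.set_printoptions(precision=4,suppress=True)
im=np.load("pics/w1.npy"); c=np.load("pics/w1c.npy",allow_pickle=True).item()
g=cv2.cvtColor(im,cv2.COLOR_RGB2GRAY)
def blobs(x0,x1,y0,y1,th,z,amin,dark=True):
    m=np.zeros_like(g); w=g[y0:y1,x0:x1]; m[y0:y1,x0:x1]=((w<th) if dark else (w>th))*255
    cs,_=cv2.findContours(m,cv2.RETR_EXTERNAL,cv2.CHAIN_APPROX_NONE)
    for k in cs:
        if cv2.contourArea(k)>amin:
            P=np.array([onz(*fray(c,*p),z) for p in k.reshape(-1,2)])[:,:2].astype(np.float32)
            r=cv2.minAreaRect(P); print("blob",np.round(cv2.minAreaRect(k)[0],1),"xy",r[0],"size",r[1],"ang",r[2])
blobs(300,352,135,287,70,.0605,100)
print("console"); blobs(265,535,112,305,110,.045,5000,False)
m=[(463,225)]; print("hub",onz(*fray(c,463,225),.064)); print("plate centre", onz(*fray(c,456,218),.050))
```

```text
blob [324. 277.] xy (0.4591209888458252, -0.04212909936904907) size (0.017529737204313278, 0.04384545609354973) ang 4.891354560852051
blob [324. 220.] xy (0.5115411877632141, -0.03768472000956535) size (0.024795647710561752, 0.024776488542556763) ang 49.53679275512695
blob [324.5 158.5] xy (0.5644762516021729, -0.03361429274082184) size (0.022894153371453285, 0.02273569628596306) ang 4.8627824783325195
console
blob [399.5 211. ] xy (0.5174921154975891, -0.11269718408584595) size (0.1770142763853073, 0.2470037043094635) ang 4.528916835784912
hub [ 0.5195 -0.1623  0.064 ]
plate centre [ 0.5227 -0.1599  0.05  ]
```

Request:
{"method": "jog_arm", "body": {
  "series": [0.0025,-0.001,0.04,0,0,0,0.0025,-0.001,0.08,0,0,0,0.0025,-0.001,0.12,0,0,0,0.0025,-0.001,0.15,0,0,0,0.0025,-0.001,0.162,0,0,0,0.0025,-0.001,0.165,0,0,0,0.0025,-0.001,0.165,0,0,0,0.0025,-0.001,0.165,0,0,0]
}}

```text
time_s: 2.55
position: [0.5123, -0.0377, 0.0757]
tcp_rot: [180.0, -0.1, 4.8]
contact_force: [0.2, -0.6, -0.1]
width: 0.0
grip_force: 0.0
```

Request:
{"method": "jog_arm", "body": {
  "series": [0,0,0.002,0,0,0,0,0,0.004,0,0,0,0,0,0.006,0,0,0,0,0,0.008,0,0,0,0,0,0.0095,0,0,0,0,0,0.0105,0,0,0,0,0,0.0105,0,0,0,0,0,0.0105,0,0,0]
}}

```text
time_s: 3.35
position: [0.5114, -0.0369, 0.064]
tcp_rot: [-180.0, -0.0, 4.8]
contact_force: [-0.0, 0.5, 4.0]
width: 0.0001
grip_force: 2.0
```

Request:
{"method": "jog_arm", "body": {
  "series": [0,0,0.001,0,0,0,0,0,0.0015,0,0,0,0,0,0.0015,0,0,0,0,0,0.0015,0,0,0,0,0,0.0015,0,0,0,0,0,0.0015,0,0,0,0,0,0.0015,0,0,0,0,0,0.0015,0,0,0]
}}

```text
time_s: 4.15
position: [0.5115, -0.0369, 0.0625]
tcp_rot: [-180.0, -0.0, 4.8]
contact_force: [0.1, 1.5, 6.5]
width: 0.0
grip_force: 3.0
```

Request:
{"method": "jog_arm", "body": {
  "series": [0,0,-0.01,0,0,0,0,0,-0.025,0,0,0,0.015,0,-0.025,0,0,0,0.035,0,-0.025,0,0,0,0.0535,0,-0.025,0,0,0,0.0535,0,-0.018,0,0,0,0.0535,0,-0.012,0,0,0,0.0535,0,-0.012,0,0,0]
}}

```text
time_s: 4.95
position: [0.5615, -0.0321, 0.0727]
tcp_rot: [-179.9, 0.3, 4.8]
contact_force: [-0.5, -0.4, -0.2]
width: -0.0001
grip_force: 0.0
```

Request:
{"method": "jog_arm", "body": {
  "series": [0,0,0.003,0,0,0,0,0,0.006,0,0,0,0,0,0.009,0,0,0,0,0,0.011,0,0,0,0,0,0.012,0,0,0,0,0,0.012,0,0,0,0,0,0.012,0,0,0,0,0,0.012,0,0,0]
}}

```text
time_s: 5.75
position: [0.5636, -0.0324, 0.0626]
tcp_rot: [-180.0, 0.1, 4.8]
contact_force: [-3.4, -0.6, 6.5]
width: 0.0
grip_force: 3.2
```

Square is fully down at 6.5 N. Next is the bar key, 107.5 mm back along the tool's x.

Request:
{"method": "jog_arm", "body": {
  "series": [0,0,-0.01,0,0,0,0,0,-0.028,0,0,0,-0.03,0,-0.028,0,0,0,-0.07,0,-0.028,0,0,0,-0.1,0,-0.028,0,0,0,-0.1065,0,-0.02,0,0,0,-0.1065,0,-0.012,0,0,0,-0.1065,0,-0.012,0,0,0]
}}

```text
time_s: 6.55
position: [0.4596, -0.0416, 0.0738]
tcp_rot: [180.0, -0.1, 4.8]
contact_force: [-0.3, -0.6, -0.2]
width: 0.0002
grip_force: 0.0
```

Request:
{"method": "jog_arm", "body": {
  "series": [0,0,0.003,0,0,0,0,0,0.006,0,0,0,0,0,0.009,0,0,0,0,0,0.011,0,0,0,0,0,0.012,0,0,0,0,0,0.012,0,0,0,0,0,0.012,0,0,0,0,0,0.012,0,0,0]
}}

```text
time_s: 7.35
position: [0.4594, -0.0416, 0.0627]
tcp_rot: [180.0, -0.1, 4.8]
contact_force: [3.3, -0.0, 4.7]
width: 0.0
grip_force: 2.3
```

Request:
{"method": "jog_arm", "body": {
  "series": [0,0,0.001,0,0,0,0,0,0.001,0,0,0,0,0,0.001,0,0,0,0,0,-0.02,0,0,0,0,0,-0.06,0,0,0,0,0,-0.1,0,0,0,0,0,-0.11,0,0,0,0,0,-0.11,0,0,0]
}}

```text
time_s: 8.15
position: [0.458, -0.0414, 0.1732]
tcp_rot: [180.0, -0.1, 4.8]
contact_force: [-0.0, 0.3, 0.2]
width: 0.0001
grip_force: 0.0
```

Request:
{"method": "jog_arm", "body": {
  "series": [0.01,0.03,0,0,0,0,0.027,0.065,0,0,0,0,0.042,0.1,0,0,0,0,0.0515,0.126,0,0,0,0,0.0515,0.126,0,0,0,0,0.0515,0.126,0,0,0,0,0.0515,0.126,0,0,0,0,0.0515,0.126,0,0,0,0],
  "hand": 0.06
}}

```text
time_s: 8.95
position: [0.5189, -0.1613, 0.1715]
tcp_rot: [-179.9, 0.1, 4.9]
contact_force: [-1.0, 0.5, -0.3]
width: 0.0601
grip_force: 0.0
```

Run:
```python
from rig import status
from h import *
np.set_printoptions(precision=4,suppress=True)
s=status.state(); print({k:s[k] for k in("time_s","q","position","tcp_rot","contact_force","width")})
c=cams.get_calibration("wrist"); im=cams.grab_frame("wrist"); np.save("pics/w2.npy",im); np.save("pics/w2c.npy",c,allow_pickle=True); cv2.imwrite("pics/w2.png",im[:,:,::-1])
```

```text
{'time_s': 8.95, 'q': array([-24.5585,  20.182 ,  98.0333,   0.0143,  61.926 ,  60.5795]), 'position': array([ 0.5189, -0.1613,  0.1715]), 'tcp_rot': array([-179.9196,    0.1169,    4.8553]), 'contact_force': array([-1.026 ,  0.5278, -0.3009]), 'width': 0.0600898562454784}
```

View pics/w2.png

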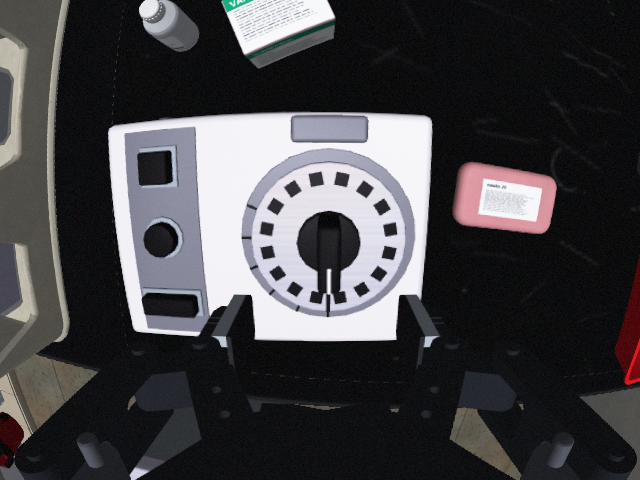

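The close view shows the hub at about (329,242), the knob bar upright, the pointer at the home mark (328,305), and fingers either side.

Run:
```python
from h import *
np.set_printoptions(precision=4,suppress=True)
im=np.load("pics/w2.npy"); c=np.load("pics/w2c.npy",allow_pickle=True).item()
g=cv2.cvtColor(im,cv2.COLOR_RGB2GRAY)
m=np.zeros_like(g); m[205:266,290:368]=(g[205:266,290:368]<70)*255
k=max(cv2.findContours(m,0,1)[0],key=cv2.contourArea).reshape(-1,2)
P=np.array([onz(*fray(c,*p),.064) for p in k])[:,:2].astype(np.float32)
k2=(P-P.mean(0)); print("hub",cv2.minEnclosingCircle(P))
for u in ((328,149),(329,316),(242,235),(414,235)): print(onz(*fray(c,*u),.05))
for v in(218,226,234): # bar top edges
    print("bar",v,g[v,305:356])
```

```text
hub ((0.5216026306152344, -0.1632494330406189), 0.021709449589252472)
[ 0.5837 -0.1576  0.05  ]
[ 0.4587 -0.1692  0.05  ]
[ 0.5178 -0.1006  0.05  ]
[ 0.5284 -0.2252  0.05  ]
bar 218 [226 208 167 104  40  13  21  27  33  39  48  51  46  26   6  10   8   5
   8  10  12  13  11  11   0   7   5  11   8   8  10   8  12   7  38  48
  42  40  35  29  25  13  18  77 166 203 223 228 228 228 228]
bar 226 [44 47 41 49 44 47 46 48 45 45 47 47 35 11  9 14 14 13 10 16 11  6 16 10
  9  5 12  9 13 11 13 16  2  6 10 19 34 40 41 45 40 42 39 40 40 39 37 36
 25 22 83]
bar 234 [38 43 44 43 40 41 42 43 44 39 44 34 21 19 24 29 30 33 34 32 38 34 31 38
 35 38 40 37 38 40 40 37 34 21 20 13 29 37 36 40 36 40 36 35 35 39 35 36
 34 39 35]
```

Request:
{"method": "jog_arm", "body": {
  "series": [0.0025,0.002,0.005,0,0,0,0.0025,0.002,0.025,0,0,0,0.0025,0.002,0.05,0,0,0,0.0025,0.002,0.075,0,0,0,0.0025,0.002,0.09,0,0,0,0.0025,0.002,0.092,0,0,0,0.0025,0.002,0.092,0,0,0,0.0025,0.002,0.092,0,0,0]
}}

```text
time_s: 9.8
position: [0.5236, -0.1646, 0.0811]
tcp_rot: [180.0, -0.1, 4.8]
contact_force: [0.2, -0.3, -1.2]
width: 0.0599
grip_force: 0.0
```

Run:
```python
from rig import status
s=status.state(); print({k:s[k].round(4) if hasattr(s[k],'round') else s[k] for k in("time_s","position","tcp_rot","contact_force","ft_torque","width")})
```

```text
{'time_s': 9.8, 'position': array([ 0.5236, -0.1646,  0.0811]), 'tcp_rot': array([ 1.799616e+02, -7.800000e-02,  4.813100e+00]), 'contact_force': array([ 0.2072, -0.2836, -1.1665]), 'ft_torque': array([-0.0248,  0.0035, -0.0436]), 'width': 0.059862278080304296}
```

Request:
{"method": "jog_arm", "body": {
  "series": [-0.002,-0.0015,0.0015,0,0,0,-0.002,-0.0015,0.0015,0,0,0,-0.002,-0.0015,0.0015,0,0,0,-0.002,-0.0015,0.0015,0,0,0,-0.002,-0.0015,0.0015,0,0,0,-0.002,-0.0015,0.0015,0,0,0,-0.002,-0.0015,0.0015,0,0,0,-0.002,-0.0015,0.0015,0,0,0],
  "hand": 0.03
}}

```text
time_s: 10.6
position: [0.5207, -0.1631, 0.0788]
tcp_rot: [-180.0, 0.0, 4.8]
contact_force: [0.1, -1.0, -0.7]
width: 0.0302
grip_force: 0.0
```

Request:
{"method": "jog_arm", "body": {
  "series": [0,0,0,0,0,0,0,0,0,0,0,0,0,0,0,0,0,0,0,0,0,0,0,0,0,0,0,0,0,0,0,0,0,0,0,0,0,0,0,0,0,0,0,0,0,0,0,0],
  "hand": 0,
  "grip_force": 60
}}

```text
time_s: 11.4
position: [0.5207, -0.1631, 0.0789]
tcp_rot: [-180.0, -0.0, 4.8]
contact_force: [-1.8, -0.5, 4.3]
width: 0.0132
grip_force: 58.5
```

Run:
```python
from rig import status
s=status.state(); print({k:s[k].round(4) if hasattr(s[k],'round') else s[k] for k in("time_s","q","position","tcp_rot","contact_force","ft_torque","width")})
```

```text
{'time_s': 11.4, 'q': array([-2.464870e+01,  2.746920e+01,  1.026324e+02,  3.800000e-03,
        4.989970e+01,  6.054770e+01]), 'position': array([ 0.5207, -0.1631,  0.0789]), 'tcp_rot': array([-1.799968e+02, -2.000000e-04,  4.801200e+00]), 'contact_force': array([-1.8464, -0.4868,  4.2622]), 'ft_torque': array([-0.0428,  0.1979, -0.1283]), 'width': 0.013154722400125801}
```

Request:
{"method": "jog_arm", "body": {
  "series": [0,0,0,0,0,0.05,0,0,0,0,0,0.12,0,0,0,0,0,0.2,0,0,0,0,0,0.28,0,0,0,0,0,0.36,0,0,0,0,0,0.44,0,0,0,0,0,0.52,0,0,0,0,0,0.59]
}}

```text
time_s: 12.2
position: [0.5206, -0.1636, 0.0789]
tcp_rot: [179.9, -0.0, -29.1]
contact_force: [-2.1, -3.0, 2.7]
width: 0.0132
grip_force: 58.7
```

Request:
{"method": "jog_arm", "body": {
  "series": [0,0,0,0,0,0.08,0,0,0,0,0,0.16,0,0,0,0,0,0.24,0,0,0,0,0,0.32,0,0,0,0,0,0.4,0,0,0,0,0,0.47,0,0,0,0,0,0.53,0,0,0,0,0,0.56]
}}

```text
time_s: 13.0
position: [0.5202, -0.164, 0.0789]
tcp_rot: [179.9, -0.0, -61.2]
contact_force: [-3.9, -4.3, 4.0]
width: 0.0133
grip_force: 58.8
```

Request:
{"method": "jog_arm", "body": {
  "series": [0,0,0,0,0,0.015,0,0,0,0,0,0.028,0,0,0,0,0,0.028,0,0,0,0,0,0.028,0,0,0,0,0,0.028,0,0,0,0,0,0.028,0,0,0,0,0,0.028,0,0,0,0,0,0.028]
}}

```text
time_s: 13.8
position: [0.5202, -0.164, 0.0789]
tcp_rot: [179.9, -0.0, -62.6]
contact_force: [-3.4, -4.6, 3.6]
width: 0.0131
grip_force: 58.8
```

Run:
```python
from rig import status
from h import *
s=status.state(); print({k:s[k].round(4) if hasattr(s[k],'round') else s[k] for k in("time_s","q","position","tcp_rot","contact_force","ft_torque","width","grip_force")})
im=cams.grab_frame("wrist"); cv2.imwrite("pics/w3.png",im[:,:,::-1])
im=cams.grab_frame("top")[220:350,215:440]; cv2.imwrite("pics/t3.png",cv2.resize(im[:,:,::-1],None,fx=3,fy=3))
```

```text
{'time_s': 13.8, 'q': array([-2.469510e+01,  2.746530e+01,  1.026387e+02, -1.245000e-01,
        4.990910e+01,  1.280279e+02]), 'position': array([ 0.5202, -0.164 ,  0.0789]), 'tcp_rot': array([ 1.799169e+02, -4.830000e-02, -6.264280e+01]), 'contact_force': array([-3.3829, -4.6241,  3.6139]), 'ft_torque': array([-0.6457,  0.4352, -0.0103]), 'width': 0.013124102998805514, 'grip_force': 58.82048428058624}
```

View pics/w3.png

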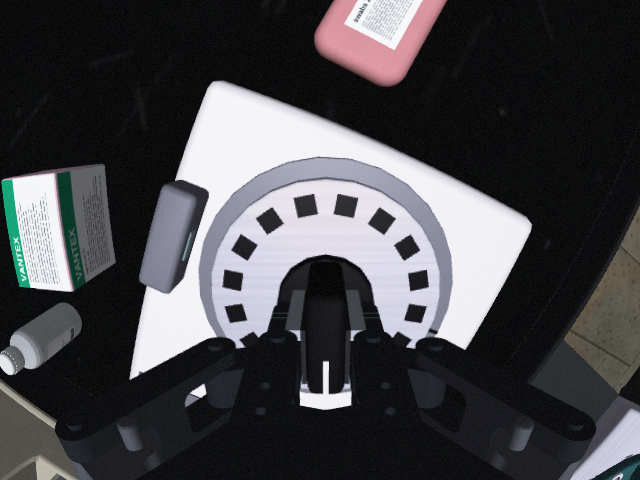

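The wrist view shows the bar still square in the jaws, with its pointer line at (326,375) along the tool. The tool has turned 67.4° with almost no torque left, so the knob sits in the third stop. The packet, carton and bottle are untouched.

```bash
python3 -c "
from rig import workorder
print(workorder.hand_in())"
```

```text
the job is handed in; nothing more can be done
None
```

I pressed and released the round, square and bar keys in that order, then turned the knob 67.4° clockwise to the third stop; the job is handed in at about 14 s with the arm still gripping the knob there.

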